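# Lock the loaded fixture's collar and pin it

### The arm

A 6-joint arm with a two-finger parallel gripper is mounted at the origin on the work surface; the furniture and walls round the work are solid. World frame = base frame: x ahead of the robot, y to its left, z up, the work surface at z = 0. Lengths are in mm, angles in rad, forces in N, time in s.
With the tool pointing down it reaches from about 350 to 800 mm from the base axis. Payload 7.3 kg.
Tool frame: the origin (TCP) lies at the very end of the fingers, on their centre line; the grasp point (between the pads) lies 19 mm behind it (bot.pinch_z is the distance from the TCP to the grasp point, in mm); z points along the fingers, y is the direction in which the jaws open and shut (so a half turn about z gives the same grasp; the last joint's range is limited). The gripper opens to 85 mm and grips with 20 to 120 N. Pads are 22 mm wide; open, the fingers measure 114 mm over their backs; the gripper's body (76 mm by 85 mm) begins 54 mm behind the grasp point. The pads swing forward as they close: fully open they stand 13 mm farther back than shut.
Start: joints at [1.144, 0.342, 1.524, -0, 1.275, -0.146], TCP at [145.475, 504.462, 231.322] pointing down, gripper open.
Joint ranges: [-2.53, 2.53], [-0.77, 2.02], [0.04, 2.7], [-1, 4.14], [0.28, 2.66], [-3.11, 3.11]. Speed limits (rad/s): [2.57, 2.57, 3.14, 3.14, 3.14, 3.14].

### API

Orientations are given as a rotation vector (axis times angle).
In Python, from cell import bot gives the robot as it stands. The module is installed in compiled form; this text tells all that it offers.
- The arm moves only by the tool move_arm, never from a script. Its argument "rows" is a list of rows, each a list of 3 entries, a list of its own where there are three numbers: the opening, from 0 (shut) to 1 (fully open), then the shift along the tool's x, y, z in m, then the turn about the tool's z in rad. A call has 1 to 20 rows; each row is the pose to reach, as a shift and turn from the pose measured when the call began, along the tool's axes at that moment; what a row does not reach only later rows make up. A row lasts 1/12 s, in which the tool goes at most 41.7 mm and 7.16 degrees, less where a joint would pass 70% of its speed; a pose out of reach is approached as far as the arm can. A call with a gripper value outside its range is refused whole. The fingers move at their own pace and stop on an object; the grip force is fixed at half the most. Time passes only in rows, so rows that repeat a pose let the fingers close. It gives the time, the measured TCP pose, the force and the opening at its end, in the units of the state.
- bot.get_obs(): the state, without advancing time (a new reading comes with each control period).
- bot.grab_frame(name): name is "side" or "top" or "wrist"; returns a dict with "img" (384x512x3 uint8, red, green, blue), "fx", "fy", "cx", "cy" (pixels), "position" and "orientation" of the camera in the world. Camera axes: x right, y up, looking along -z (the intrinsics and any distortion apply to the point x, -y, -z); pixel columns grow to the right and rows downward; lengths in mm; the calibration is good to about 2 mm. A picture is of the moment at which its call begins. There is no depth.
- bot.hand_in(): hands the job in, once; it reports no verdict.
The state is a dict: "t": time; "joint_pos": joint angles; "qvel": joint speeds; "effort": joint torques, N m; "tool_pos": TCP position; "orientation": TCP orientation; "ft_force": force on the tool from outside, world axes, zero at the start; "ft_torque": the same for the moment, N m; "opening": opening from 0.0 (shut) to 1.0 (fully open).
Only numpy, scipy, OpenCV 4.12 (cv2) and the standard library are available. Lean on these libraries where they do the work, as an engineer would, in place of code of your own. Each camera call takes 0.05 s, during which the arm holds its last target.

### The job

One of the two welding fixtures has a pipe stub standing in it; the other only holds its dust plug. On the fixture with the stub, push the lock collar's lug round clockwise until it lines up with the locked mark (the upright index post at a corner of its base plate), then push that fixture's plunger fully home so that its nose holds the collar there. Leave the stub standing in its cup, and leave the other fixture's collar and plunger as they are.

Things in the scene. Friction and masses are not known exactly. Their poses are not given: they have to be found in the camera images.
- fixture_a: Fixture A (robot's left; A and B are alike), bolted down: plate 130x130x12 mm, its tongue toward own -x carries a plunger guide block (top 56 mm above the table, at own x -78 to -98 mm). Origin: on its vertical axis, at the table top; own +x points from plunger to axis, z up. A cup on the axis (bore 52 mm, floor 12 mm, rim 50 mm above the table) holds the stub or plug.
- mark_a (a point): LOCKED mark of fixture A: top of the steel index post, 11 mm thick, 50 mm tall, 72 mm from the fixture's axis, 45 deg counterclockwise (from above) of the fixture's own +x. The low 8 mm stud on the plate, 66 deg further counterclockwise, only shows where the lug is when open.
- collar_a (a joint): Captive lock collar of fixture A: aluminium ring, 100 mm outside, 22 to 48 mm above the table, turning about the fixture's axis. 0 = lug points at the LOCKED mark; positive = counterclockwise from above, toward open; range -0.3 to 1.7 rad, so it can pass the mark. Stays where left (0.12 N m, 3 N at the lug). Two ears on its rim, 16 mm apart, form a notch facing the plunger at 0.
- lug_a (a point): Lug of collar A: upright steel pin 14 mm thick with a 17 mm head, 45 mm from the fixture's axis, on a boss of the collar. It rises from 52 mm (top of the boss) to 86 mm above the table; this point is on its centre line, 68 mm above the table. To lock, push it clockwise seen from above.
- plunger_a (a joint): Plunger of fixture A: 10 mm round steel rod sliding level along the fixture's own +x toward the axis. 0 = out, 0.018 m = home (knob 2 mm from the guide block). Friction about 2.5 N, stays where left. Its round nose enters the notch if the collar is within about 0.05 rad of the mark, centres it from a little further off, else butts on an ear.
- knob_a (a point): Centre of the outer face of plunger A's black knob (disc 30 mm across, 9 mm thick, facing away from the fixture), 38 mm above the table, 127 mm from the fixture's axis when out, 109 mm when home. Push here toward the axis.
- fixture_b: Fixture B (robot's right; A and B are alike), bolted down: plate 130x130x12 mm, its tongue toward own -x carries a plunger guide block (top 56 mm above the table, at own x -78 to -98 mm). Origin: on its vertical axis, at the table top; own +x points from plunger to axis, z up. A cup on the axis (bore 52 mm, floor 12 mm, rim 50 mm above the table) holds the stub or plug.
- mark_b (a point): LOCKED mark of fixture B: top of the steel index post, 11 mm thick, 50 mm tall, 72 mm from the fixture's axis, 45 deg counterclockwise (from above) of the fixture's own +x. The low 8 mm stud on the plate, 66 deg further counterclockwise, only shows where the lug is when open.
- collar_b (a joint): Captive lock collar of fixture B: aluminium ring, 100 mm outside, 22 to 48 mm above the table, turning about the fixture's axis. 0 = lug points at the LOCKED mark; positive = counterclockwise from above, toward open; range -0.3 to 1.7 rad, so it can pass the mark. Stays where left (0.12 N m, 3 N at the lug). Two ears on its rim, 16 mm apart, form a notch facing the plunger at 0.
- lug_b (a point): Lug of collar B: upright steel pin 14 mm thick with a 17 mm head, 45 mm from the fixture's axis, on a boss of the collar. It rises from 52 mm (top of the boss) to 86 mm above the table; this point is on its centre line, 68 mm above the table. To lock, push it clockwise seen from above.
- plunger_b (a joint): Plunger of fixture B: 10 mm round steel rod sliding level along the fixture's own +x toward the axis. 0 = out, 0.018 m = home (knob 2 mm from the guide block). Friction about 2.5 N, stays where left. Its round nose enters the notch if the collar is within about 0.05 rad of the mark, centres it from a little further off, else butts on an ear.
- knob_b (a point): Centre of the outer face of plunger B's black knob (disc 30 mm across, 9 mm thick, facing away from the fixture), 38 mm above the table, 127 mm from the fixture's axis when out, 109 mm when home. Push here toward the axis.
- stub_mid (a point): Middle of the steel pipe stub (tube 48 mm outside, 40 mm inside, 86 mm tall), which stands loose and upright in the cup of one fixture, its top 98 mm above the table. The point is on its axis, half-way up.
- plug_top (a point): Centre of the top of the black dust plug (solid disc, 48 mm across, 42 mm tall) that sits in the cup of the other, idle fixture, its top 54 mm above the table.
Mind the look-alikes: they are no part of the job. Leave any red look-alike of the fixture_b alone.

How it is judged (in metres and radians):
On the way, in this order (a step that is already met when the one before it is completed fails the run):
1. the collar of the fixture with the stub is turned to its locked mark (within 0.15 rad) while its plunger is still out (((horizontal distance between stub_mid and fixture_a below 0.03 m and value of joint collar_a between -0.15 and 0.15 rad and value of joint plunger_a below 0.01 m) or (horizontal distance between stub_mid and fixture_b below 0.03 m and value of joint collar_b between -0.15 and 0.15 rad and value of joint plunger_b below 0.01 m))), for 0.2 s.
2. that fixture's plunger is pushed home into the notch (((horizontal distance between stub_mid and fixture_a below 0.03 m and value of joint collar_a between -0.1 and 0.1 rad and value of joint plunger_a above 0.0145 m) or (horizontal distance between stub_mid and fixture_b below 0.03 m and value of joint collar_b between -0.1 and 0.1 rad and value of joint plunger_b above 0.0145 m))), for 0.2 s.
At the end, for the whole second after the job is handed in: On the fixture with the stub the collar rests within 0.10 rad of the locked mark and the plunger is at least 14.5 mm in of 18 mm; the stub stands upright (within 0.12 rad) on the floor of that cup, within 6 mm of its axis; the other fixture was left alone (((horizontal distance between stub_mid and fixture_a below 0.03 m and value of joint collar_a between -0.1 and 0.1 rad and value of joint plunger_a above 0.0145 m and horizontal distance between stub_mid and fixture_a below 0.006 m and angle between stub_mid's own z axis and vertical below 0.12 rad and height (world z) of stub_mid between 0.051 and 0.061 m and velocity of joint collar_a between -0.05 and 0.05 rad/s) or (horizontal distance between stub_mid and fixture_b below 0.03 m and value of joint collar_b between -0.1 and 0.1 rad and value of joint plunger_b above 0.0145 m and horizontal distance between stub_mid and fixture_b below 0.006 m and angle between stub_mid's own z axis and vertical below 0.12 rad and height (world z) of stub_mid between 0.051 and 0.061 m and velocity of joint collar_b between -0.05 and 0.05 rad/s))); the robot touches nothing.
It fails at once if the collar or plunger of the fixture with the dust plug (A) moves more than 10 mm (collar, at the lug) or 5 mm (plunger) (horizontal distance between plug_top and fixture_a below 0.03 m and (distance of lug_a from where it was at the start of the episode above 0.01 m or distance of knob_a from where it was at the start of the episode above 0.005 m)).
It fails at once if the collar or plunger of the fixture with the dust plug (B) moves more than 10 mm (collar, at the lug) or 5 mm (plunger) (horizontal distance between plug_top and fixture_b below 0.03 m and (distance of lug_b from where it was at the start of the episode above 0.01 m or distance of knob_b from where it was at the start of the episode above 0.005 m)).
It fails at once if the stub is pulled up out of its cup or tipped over (height (world z) of stub_mid above 0.08 m or angle between stub_mid's own z axis and vertical above 0.4 rad).
It also fails if it takes over 42 s, if anything falls off the work surface, if the arm or the gripper's body presses on something with over 40 N, if the wrist force passes 120 N, or if a joint passes its speed limit or range.

## Working session

There is one attempt and no reset: what is moved stays moved. The work goes in short steps, Python scripts to look and compute and a tool call to move; the robot and the scene stay as the last step left them, time stands still between calls to the robot, and variables do not carry over. Pictures are saved under pics/ and viewed, and the job is handed in when it is done.

Besides the shell and the picture viewer there is one more tool, called after "Call:" as name([rows], argument=value, ...), one row to a line, values as JSON. move_arm: Moves the arm, as the interface text tells. Its arguments: {"type":"object","properties":{"rows":{"type":"array"}},"required":["rows"]}

```bash
mkdir -p pics
cat > h.py <<'E'
import numpy as np, cv2
from scipy.spatial.transform import Rotation as R
from cell import bot
def shot(n,fn):
    f=bot.grab_frame(n); cv2.imwrite('pics/'+fn,f['img'][:,:,::-1]); 
    import pickle; pickle.dump(f,open('pics/'+fn+'.pkl','wb')); return f
def load(fn):
    import pickle; return pickle.load(open('pics/'+fn+'.pkl','rb'))
def rot(o):
    o=np.array(o,float)
    return R.from_rotvec(o) if o.size==3 else (R.from_matrix(o) if o.size==9 else R.from_quat(o))
def ray(f,u,v):
    d=np.array([(u-f['cx'])/f['fx'],-(v-f['cy'])/f['fy'],-1.0]); return np.array(f['position']),rot(f['orientation']).apply(d)
def onplane(f,u,v,z):
    p,d=ray(f,u,v); return p+d*(z-p[2])/d[2]
def proj(f,P):
    c=rot(f['orientation']).inv().apply(np.array(P,float)-np.array(f['position']))
    return f['cx']+f['fx']*c[0]/-c[2], f['cy']-f['fy']*c[1]/-c[2]
E
python3 - <<'E'
from h import *
print(bot.get_obs())
for n in ['top','side','wrist']:
    f=shot(n,n+'0.png'); print(n,{k:v for k,v in f.items() if k!='img'})
E
```

```text
{'t': 0.0, 'joint_pos': array([ 1.14399995e+00,  3.42720744e-01,  1.52502141e+00,  1.66720219e-05,
        1.27539067e+00, -1.46022220e-01]), 'qvel': array([-7.10681859e-04,  9.83354519e-04, -3.02084489e-04, -3.41900814e-04,
       -7.26670802e-05, -4.30689518e-04]), 'effort': array([-1.86712306e-03, -4.33680332e+01, -2.46010011e+01, -3.03407242e-04,
        7.95555854e-03,  3.41433804e-05]), 'tool_pos': array([145.29512341, 504.07847489, 230.62545016]), 'orientation': array([-4.39536159e-01, -3.11023748e+00,  2.31334414e-03]), 'ft_force': array([0.98622182, 0.88763905, 0.46648585]), 'ft_torque': array([ 0.02544616, -0.00133468, -0.0237848 ]), 'opening': 0.9974872942662227}
top {'fx': 352.4691029486097, 'fy': 352.4691029486097, 'cx': 258.9095886601803, 'cy': 193.7821719092695, 'position': array([379.44448699, -35.92118418, 983.58679926]), 'orientation': array([ 0.0796229 , -0.04949773, -1.58343841])}
side {'fx': 438.44635274524575, 'fy': 438.44635274524575, 'cx': 253.26176201018492, 'cy': 186.6683991490436, 'position': array([  280.98611909, -1292.8066898 ,   709.96727852]), 'orientation': array([ 1.10600544, -0.06844557, -0.11807853])}
wrist {'fx': 310.0029021404998, 'fy': 310.0029021404998, 'cx': 257.9508622664583, 'cy': 192.69656666319807, 'position': array([ 82.31966608, 523.74528331, 372.30713296]), 'orientation': array([-0.23010616, -0.17045321,  1.28216617])}
```

View pics/top0.png

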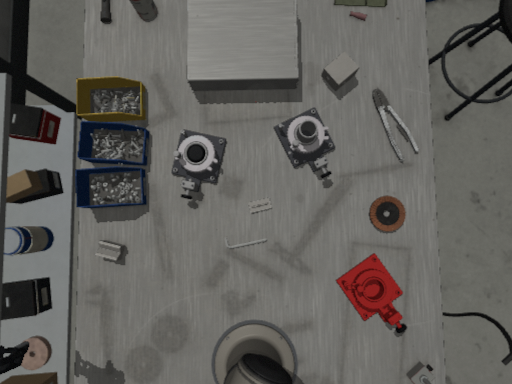

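View pics/side0.png

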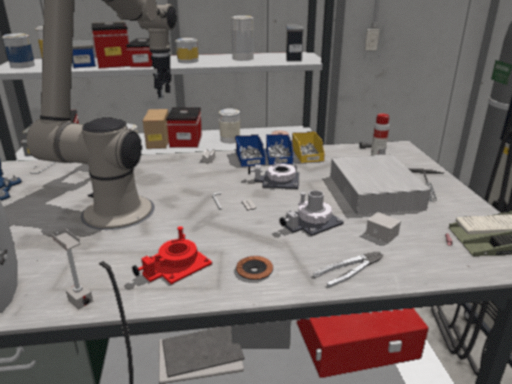

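View pics/wrist0.png

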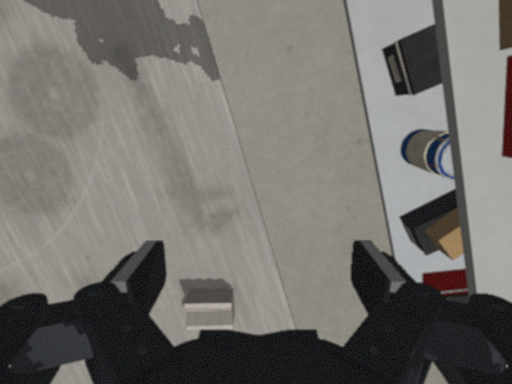

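The top view shows the stub (a tube) in the right-hand fixture B at about (308,132). The plug is in A at about (196,153), and the red look-alike is at about (370,287). I'll zoom in on B.

Run:
```python
from h import *
f=load('top0.png'); im=f['img'][95:195,260:345,::-1]
cv2.imwrite('pics/tz.png',cv2.resize(im,None,fx=6,fy=6,interpolation=cv2.INTER_CUBIC))
f=load('side0.png'); im=f['img'][180:240,270:350,::-1]
cv2.imwrite('pics/sz.png',cv2.resize(im,None,fx=9,fy=9,interpolation=cv2.INTER_CUBIC))
```

```text
(no output)
```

View pics/tz.png

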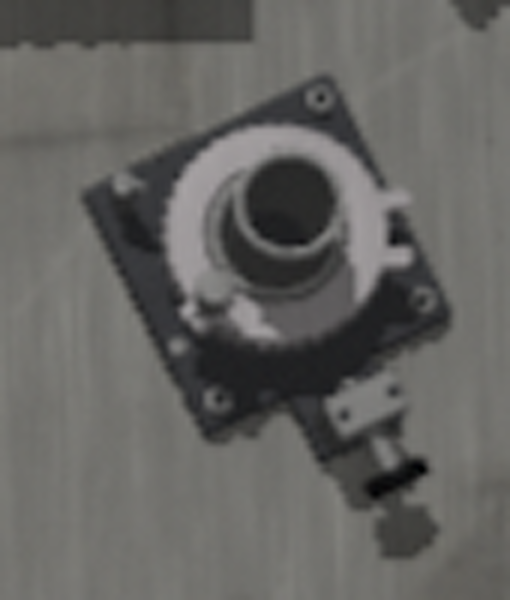

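View pics/sz.png

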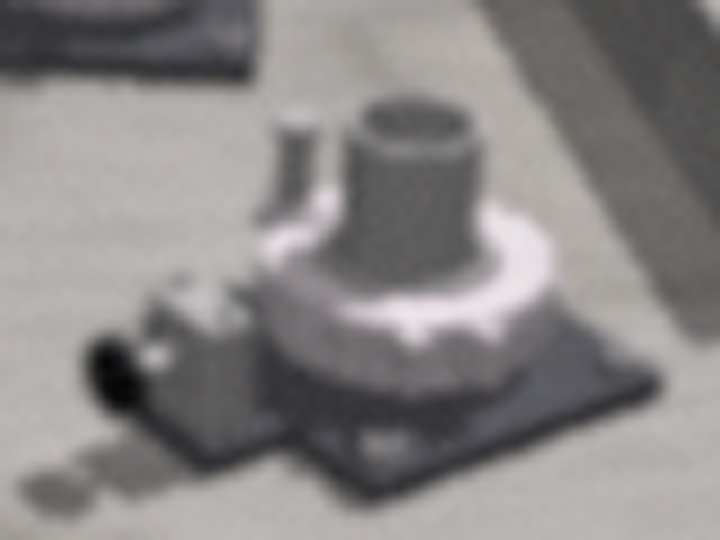

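Run:
```python
from h import *
f=load('top0.png')
T=lambda x,y,z: onplane(f,260+(x+.5)/6-.5,95+(y+.5)/6-.5,z)
C=[T(*c,12) for c in [(330,75),(85,190),(210,440),(450,325)]]
print('corners',np.round(C,1),'sides',[np.linalg.norm(C[i]-C[i-1]) for i in range(4)])
c=np.mean(C,0);print('centre',c)
k=T(398,480,38);post=T(125,180,50);stud=T(178,345,20);lug=T(210,285,86);st=T(290,202,98); gb=T(368,405,56)
for n,p in dict(knob=k,post=post,stud=stud,lug=lug,stubtop=st,gb=gb).items():
    d=p-c; print(n,np.round(p,1),np.hypot(*d[:2]),np.degrees(np.arctan2(d[1],d[0])))
s=load('side0.png')
T=lambda x,y,z: onplane(s,270+(x+.5)/9-.5,180+(y+.5)/9-.5,z)
print('side stub',T(417,123,98),'lug',T(295,120,86),'knob',T(112,375,38))
```

```text
corners [[ 702.  -177.7   12. ]
 [ 649.1  -61.9   12. ]
 [ 530.1 -117.8   12. ]
 [ 582.2 -230.1   12. ]] sides [np.float64(130.79174543949418), np.float64(127.23276806110043), np.float64(131.48987559381317), np.float64(123.76098582445283)]
centre [ 615.86922492 -146.89571181   12.        ]
knob [ 506.6 -199.5   38. ] 121.26539801503837 -154.27835414535727
post [642.8 -79.   50. ] 73.07701837787278 68.33604244028032
stud [ 573.3 -103.4   20. ] 60.86619565556653 134.36371823200486
lug [ 586. -113.   86.] 45.190061056201195 131.4548224532724
stubtop [ 618.5 -146.7   98. ] 2.600662399766997 3.5953227993271275
gb [ 537.8 -184.1   56. ] 86.50488822020299 -154.4908348781186
side stub [ 619.1370358  -148.03642584   98.        ] lug [ 584.8490173  -117.70091277   86.        ] knob [ 506.99192407 -197.54561751   38.        ]
```

```bash
cat >> h.py <<'E'
def plan(target,yawx_deg):
    """shift in tool axes [m] and turn about tool z to have TCP at target, tool x at heading yawx"""
    o=bot.get_obs(); r=rot(o['orientation']); M=r.as_matrix()
    y0=np.degrees(np.arctan2(M[1,0],M[0,0])); turn=-np.radians((yawx_deg-y0+180)%360-180)
    print('tcp',np.round(o['tool_pos'],1),'yaw',round(y0,2),'tilt z',np.round(M[:,2],4),'F',np.round(o['ft_force'],1),'open',round(o['opening'],3),'t',o['t'])
    s=r.inv().apply(np.array(target)-o['tool_pos'])/1000
    print('shift',np.round(s,4),'turn',round(turn,4)); return s,turn
E
python3 - <<'E'
from h import *
plan([586,-113,200],131.5)
E
```

```text
tcp [145.3 504.2 230.8] yaw 163.91 tilt z [-5.e-04 -1.e-03 -1.e+00] F [ 0.5 -0.8 -0.7] open 1.001 t 0.15
shift [-0.5944 -0.4708  0.0312] turn 0.5657
```

Call:
move_arm([
  [0.5,[-0.03,-0.024,0.0],0.03],
  [0.5,[-0.06,-0.047,0.002],0.06],
  [0.5,[-0.09,-0.071,0.003],0.085],
  [0.5,[-0.12,-0.094,0.005],0.11],
  [0.5,[-0.15,-0.118,0.006],0.14],
  [0.5,[-0.18,-0.141,0.008],0.17],
  [0.5,[-0.21,-0.165,0.01],0.2],
  [0.5,[-0.24,-0.188,0.012],0.23],
  [0.5,[-0.27,-0.212,0.014],0.26],
  [0.5,[-0.3,-0.235,0.016],0.29],
  [0.5,[-0.33,-0.259,0.018],0.31],
  [0.5,[-0.36,-0.282,0.02],0.34],
  [0.5,[-0.39,-0.306,0.021],0.37],
  [0.5,[-0.42,-0.33,0.022],0.4],
  [0.5,[-0.45,-0.354,0.024],0.43],
  [0.5,[-0.48,-0.378,0.026],0.46],
  [0.5,[-0.51,-0.402,0.028],0.49],
  [0.5,[-0.54,-0.425,0.029],0.52],
  [0.5,[-0.57,-0.45,0.03],0.55],
  [0.5,[-0.594,-0.471,0.031],0.566],
])

```text
t: 1.82
tool_pos: [586.6, -115.5, 199.6]
orientation: [-1.294, -2.863, 0.002]
ft_force: [0.3, 0.9, 1.3]
opening: 0.496
```

Run:
```python
from h import *
plan([586,-113,200],131.5)
f=shot('wrist','w1.png'); print(f['position'],f['orientation'])
```

```text
tcp [ 586.6 -115.5  199.6] yaw 131.35 tilt z [-7.0e-04 -1.2e-03 -1.0e+00] F [0.3 0.9 1.3] open 0.496 t 1.8167
shift [ 0.0022  0.0012 -0.0004] turn -0.0027
[543.63624639 -64.21970186 341.20779662] [-0.25688643 -0.09487526  0.71747176]
```

View pics/w1.png

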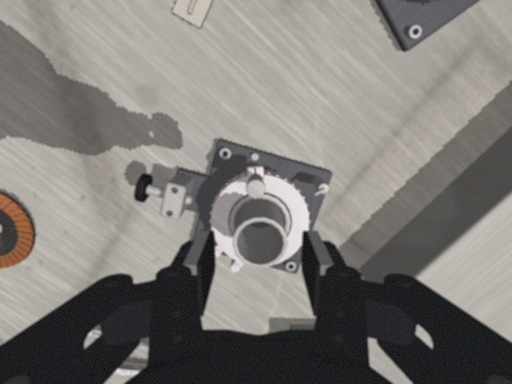

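The wrist view shows B clearly: lug head at about (256,187), stub mouth (259,242), post (323,189), knob (142,188). I'll zoom in to refine these.

Run:
```python
from h import *
f=load('w1.png'); im=f['img'][130:280,125:345,::-1]
cv2.imwrite('pics/wz.png',cv2.resize(im,None,fx=3.6,fy=3.6,interpolation=cv2.INTER_CUBIC))
```

```text
(no output)
```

View pics/wz.png

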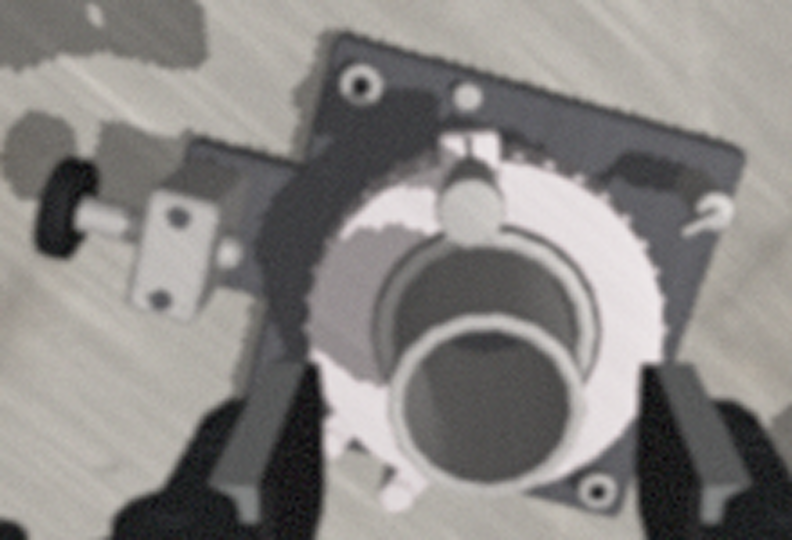

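Run:
```python
from h import *
f=load('w1.png')
T=lambda x,y,z: onplane(f,125+(x+.5)/3.6-.5,130+(y+.5)/3.6-.5,z)
st=T(487,404,98);print('stub',st)
P=dict(lug=T(470,211,86),post=T(715,210,50),stud=T(467,97,16),knob=T(58,210,38),gb=T(174,256,56),cor1=T(340,35,12),cor2=T(744,155,12),screw1=T(361,84,12),screw2=T(597,491,12))
for c in ([st[0],st[1]],[617.5,-147],):
  for n,p in P.items():
    d=p[:2]-c; print(n,np.round(p,1),round(np.hypot(*d),1),round(np.degrees(np.arctan2(d[1],d[0])),1))
print('screws mid',(P['screw1']+P['screw2'])/2, 'cor edge',np.degrees(np.arctan2(*(P['cor2']-P['cor1'])[[1,0]])),np.linalg.norm(P['cor2']-P['cor1']))
```

```text
stub [ 617.30603622 -146.10722729   98.        ]
lug [ 585.2 -115.7   86. ] 44.2 136.6
post [640.4 -79.2  50. ] 70.8 70.9
stud [ 573.2 -104.5   16. ] 60.6 136.7
knob [ 506.  -201.7   38. ] 124.4 -153.5
gb [ 539.  -183.4   56. ] 86.8 -154.5
cor1 [ 533.8 -115.8   12. ] 88.9 160.1
cor2 [647.6 -63.2  12. ] 88.3 69.9
screw1 [ 547.5 -122.8   12. ] 73.5 161.5
screw2 [ 690.8 -174.4   12. ] 78.7 -21.1
lug [ 585.2 -115.7   86. ] 44.9 135.9
post [640.4 -79.2  50. ] 71.6 71.3
stud [ 573.2 -104.5   16. ] 61.3 136.2
knob [ 506.  -201.7   38. ] 124.2 -153.9
gb [ 539.  -183.4   56. ] 86.6 -155.1
cor1 [ 533.8 -115.8   12. ] 89.3 159.6
cor2 [647.6 -63.2  12. ] 89.0 70.2
screw1 [ 547.5 -122.8   12. ] 74.0 160.9
screw2 [ 690.8 -174.4   12. ] 78.2 -20.5
screws mid [ 619.15679445 -148.60861579   12.        ] cor edge 24.81619848692414 125.40429297454556
```

Run:
```python
from h import *
plan([584.2,-114.4,58],136)
```

```text
tcp [ 588.7 -120.1  199. ] yaw 131.16 tilt z [ 0.0011 -0.0039 -1.    ] F [-0.5 -3.5 -0.8] open 0.501 t 1.8667
shift [0.0078 0.0006 0.141 ] turn -0.0845
```

Call:
move_arm([
  [0.5,[0.004,0.0,0.02],-0.05],
  [0.5,[0.0078,0.0006,0.04],-0.0845],
  [0.5,[0.0078,0.0006,0.06],-0.0845],
  [0.5,[0.0078,0.0006,0.08],-0.0845],
  [0.5,[0.0078,0.0006,0.08],-0.0845],
  [0.5,[0.0078,0.0006,0.08],-0.0845],
])

```text
t: 2.37
tool_pos: [583.4, -113.8, 118.2]
orientation: [-1.177, -2.913, 0.005]
ft_force: [0.2, -0.9, 0.3]
opening: 0.497
```

Run:
```python
from h import *
f=shot('wrist','w2.png'); print(f['position'],f['orientation'])
plan([584.2,-114.4,58],136)
im=f['img'][60:384,60:460,::-1]
cv2.imwrite('pics/wz2.png',cv2.resize(im,None,fx=1.85,fy=1.85,interpolation=cv2.INTER_CUBIC))
```

```text
[536.66169969 -66.02129016 259.73536741] [-0.2554432  -0.10419215  0.79855771]
tcp [ 584.3 -114.1  119.5] yaw 136.01 tilt z [ 0.0012 -0.004  -1.    ] F [ 0.2 -0.2  0.5] open 0.499 t 2.4167
shift [ 0.0001 -0.0002  0.0615] turn 0.0001
```

View pics/wz2.png

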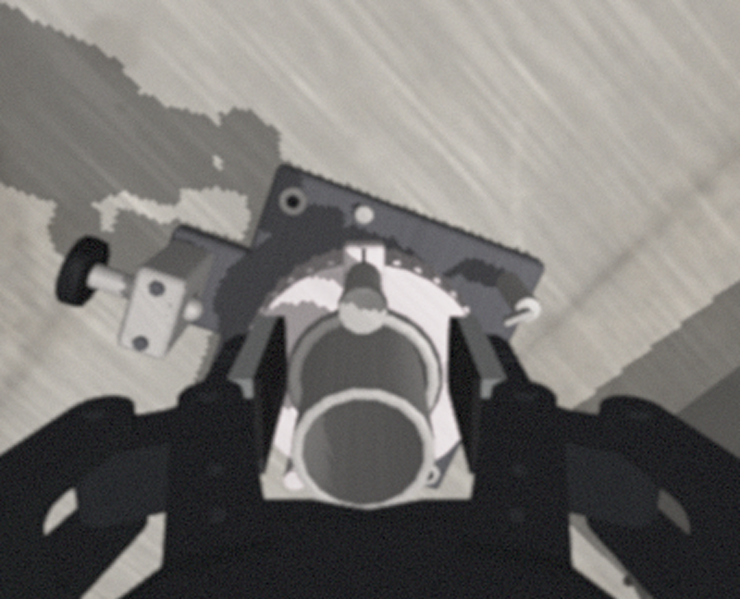

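Run:
```python
from h import *
f=load('w2.png')
T=lambda x,y,z: np.round(onplane(f,60+(x+.5)/1.85-.5,60+(y+.5)/1.85-.5,z),1)
print('lug',T(363,310,86),'stub',T(365,447,98),'post',T(530,309,50),'stud',T(364,214,16),'gb',T(143,318,56),'knob',T(70,268,38))
```

```text
lug [ 585.3 -115.5   86. ] stub [ 616.5 -144.7   98. ] post [640.3 -78.5  50. ] stud [ 573.1 -104.1   16. ] gb [ 537.7 -186.9   56. ] knob [ 503.1 -202.2   38. ]
```

Call:
move_arm([
  [0.5,[0.0,0.0,0.02],0],
  [0.5,[0.0,0.0,0.04],0],
  [0.5,[0.0,0.0,0.06],0],
  [0.5,[0.0,0.0,0.061],0],
  [0.28,[0.0,0.0,0.061],0],
  [0.28,[0.0,0.0,0.061],0],
  [0.28,[0.0,0.0,0.061],0],
])

```text
t: 3.0
tool_pos: [585.6, -114.7, 60.6]
orientation: [1.174, 2.907, -0.005]
ft_force: [-0.7, -0.3, 0.0]
opening: 0.279
```

Run:
```python
from h import *
f=shot('wrist','w3.png')
s,t=plan([584.2,-114.4,58],136)
o=bot.get_obs(); r=rot(o['orientation'])
c=np.array([617.4,-146.6])
for a in np.arange(136,69,-3.5).tolist()+[70]:
    a_=np.radians(a); p=np.array([c[0]+47*np.cos(a_),c[1]+47*np.sin(a_),58])
    print(round(a,1),np.round(r.inv().apply(p-o['tool_pos'])/1000,4),round(np.radians(136-a),3))
```

```text
tcp [ 585.5 -114.6   60.4] yaw 136.01 tilt z [ 0.0042 -0.005  -1.    ] F [-0.5 -0.4  0.2] open 0.278 t 3.05
shift [ 0.0011 -0.0007  0.0024] turn 0.0002
136.0 [ 0.0018 -0.0008  0.0024] 0.0
132.5 [0.0017 0.002  0.0024] 0.061
129.0 [0.0015 0.0049 0.0024] 0.122
125.5 [0.001  0.0077 0.0024] 0.183
122.0 [0.0004 0.0105 0.0024] 0.244
118.5 [-0.0003  0.0133  0.0024] 0.305
115.0 [-0.0013  0.016   0.0024] 0.367
111.5 [-0.0024  0.0187  0.0024] 0.428
108.0 [-0.0037  0.0212  0.0024] 0.489
104.5 [-0.0051  0.0237  0.0024] 0.55
101.0 [-0.0067  0.0261  0.0024] 0.611
97.5 [-0.0084  0.0284  0.0024] 0.672
94.0 [-0.0102  0.0306  0.0024] 0.733
90.5 [-0.0122  0.0327  0.0024] 0.794
87.0 [-0.0143  0.0346  0.0024] 0.855
83.5 [-0.0166  0.0364  0.0025] 0.916
80.0 [-0.0189  0.0381  0.0025] 0.977
76.5 [-0.0213  0.0397  0.0025] 1.038
73.0 [-0.0238  0.041   0.0025] 1.1
69.5 [-0.0264  0.0423  0.0025] 1.161
70 [-0.0261  0.0421  0.0025] 1.152
```

View pics/w3.png

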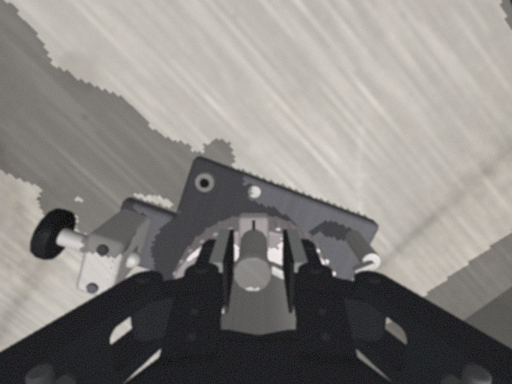

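The lug head at (253,272) sits centred between the fingers, with a gap on each side. I'll drive it round the arc, then close on it briefly at the end to centre it.

Call:
move_arm([
  [0.24,[0.0017,0.002,0.0024],0.061],
  [0.24,[0.0015,0.0049,0.0024],0.122],
  [0.24,[0.001,0.0077,0.0024],0.183],
  [0.24,[0.0004,0.0105,0.0024],0.244],
  [0.24,[-0.0003,0.0133,0.0024],0.305],
  [0.24,[-0.0013,0.016,0.0024],0.367],
  [0.24,[-0.0024,0.0187,0.0024],0.428],
  [0.24,[-0.0037,0.0212,0.0024],0.489],
  [0.24,[-0.0051,0.0237,0.0024],0.55],
  [0.24,[-0.0067,0.0261,0.0024],0.611],
  [0.24,[-0.0084,0.0284,0.0024],0.672],
  [0.24,[-0.0102,0.0306,0.0024],0.733],
  [0.24,[-0.0122,0.0327,0.0024],0.794],
  [0.24,[-0.0143,0.0346,0.0024],0.855],
  [0.24,[-0.0166,0.0364,0.0024],0.916],
  [0.24,[-0.0189,0.0381,0.0024],0.977],
  [0.24,[-0.0213,0.0397,0.0024],1.038],
  [0.24,[-0.0238,0.041,0.0024],1.1],
  [0.24,[-0.0261,0.0421,0.0024],1.152],
  [0.24,[-0.0261,0.0421,0.0024],1.152],
])

```text
t: 4.72
tool_pos: [633.7, -102.7, 59.1]
orientation: [2.569, 1.796, 0.001]
ft_force: [-2.2, -0.0, 0.9]
opening: 0.237
```

Run:
```python
from h import *
f=shot('wrist','w4.png')
a=np.radians(70)
s,t=plan([617.4+47*np.cos(a),-146.6+47*np.sin(a),58],70)
```

```text
tcp [ 633.7 -102.6   59. ] yaw 70.06 tilt z [ 0.0051 -0.0053 -1.    ] F [-0.9 -0.1  0.5] open 0.238 t 4.7667
shift [ 0.0001 -0.0003  0.001 ] turn 0.001
```

View pics/w4.png

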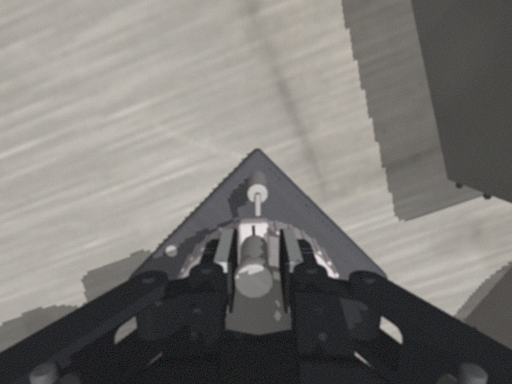

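The post at (257,190) is in line with the tool's centre plane. The lug at (254,280) is about 2 mm short because of the cage slack. I'll close on it to centre it, then release.

Call:
move_arm([
  [0.1,[0.0,0.0,0.0],0],
  [0.1,[0.0,0.0,0.0],0],
  [0.1,[0.0,0.0,0.0],0],
  [0.1,[0.0,0.0,0.0],0],
  [0.1,[0.0,0.0,0.0],0],
])

```text
t: 5.18
tool_pos: [633.6, -102.4, 59.2]
orientation: [2.566, 1.8, 0.002]
ft_force: [-2.6, 1.9, 1.6]
opening: 0.168
```

Run:
```python
from h import *
f=shot('wrist','w5.png')
a=np.radians(70)
s,t=plan([617.4+47*np.cos(a),-146.6+47*np.sin(a),58],70)
im=f['img'][130:300,150:370,::-1]
cv2.imwrite('pics/wz5.png',cv2.resize(im,None,fx=3.5,fy=3.5,interpolation=cv2.INTER_CUBIC))
```

```text
tcp [ 633.6 -102.4   59.2] yaw 70.08 tilt z [ 0.0049 -0.0051 -1.    ] F [-2.6  1.3  1.8] open 0.169 t 5.2333
shift [-0.0001 -0.0001  0.0012] turn 0.0014
```

View pics/wz5.png

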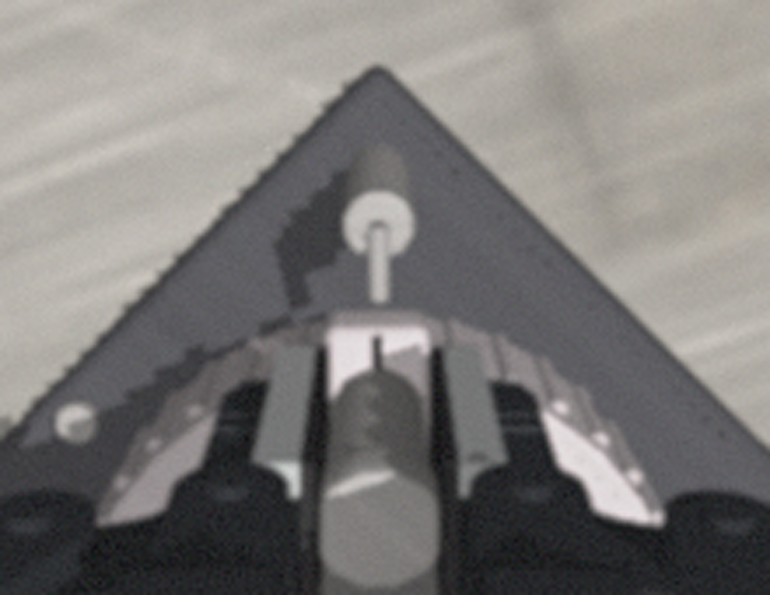

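Lug, slit and post all line up at column 378 of the zoom. I'll open and lift.

Call:
move_arm([
  [0.35,[0.0,0.0,0.0],0],
  [0.4,[0.0,0.0,0.0],0],
  [0.4,[0.0,0.0,0.0],0],
  [0.4,[0.0,0.0,-0.02],0],
  [0.4,[0.0,0.0,-0.05],0],
  [0.4,[0.0,0.0,-0.08],0],
  [0.4,[0.0,0.0,-0.11],0],
  [0.1,[0.0,0.0,-0.12],0],
  [0.0,[0.0,0.0,-0.12],0],
  [0.0,[0.0,0.0,-0.12],0],
])

```text
t: 6.07
tool_pos: [632.9, -101.9, 178.7]
orientation: [2.566, 1.8, 0.002]
ft_force: [-0.9, 0.5, -0.4]
opening: 0.006
```

Run:
```python
from h import *
f=shot('wrist','w6.png')
im=f['img'][100:384,100:420,::-1]
cv2.imwrite('pics/wz6.png',cv2.resize(im,None,fx=2.1,fy=2.1,interpolation=cv2.INTER_CUBIC))
u=np.array([np.cos(np.radians(25)),np.sin(np.radians(25))]);c=np.array([617.4,-146.6])
plan([*(c-170*u),180],25); print(c-127*u)
plan([*(c-170*u),28],25)
```

```text
tcp [ 632.3 -101.7  177.5] yaw 70.08 tilt z [ 0.0026 -0.0044 -1.    ] F [-0.2 -0.1  0.1] open -0.003 t 6.1167
shift [-0.1674 -0.119  -0.0025] turn 0.7867
[ 502.29891105 -200.27251924]
tcp [ 632.3 -101.7  177.5] yaw 70.08 tilt z [ 0.0026 -0.0044 -1.    ] F [-0.2 -0.1  0.1] open -0.003 t 6.1167
shift [-0.1669 -0.1196  0.1495] turn 0.7867
```

View pics/wz6.png

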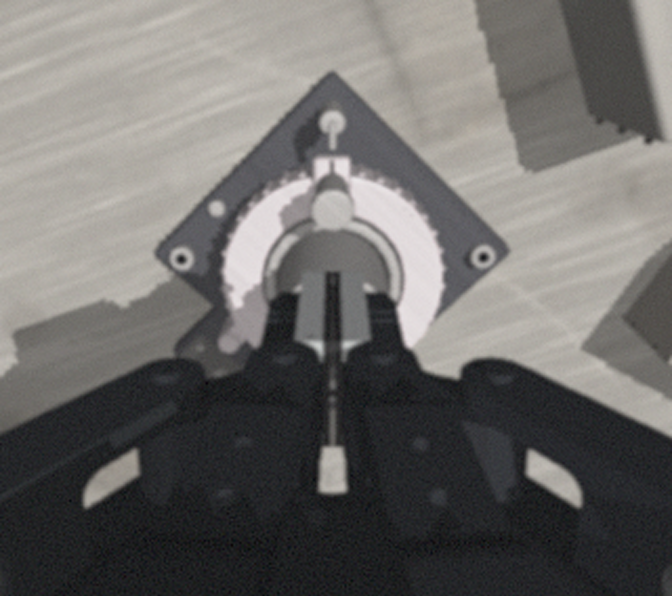

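The lug stayed in line with the post after release. I'll go above the pre-push point.

Call:
move_arm([
  [0,[-0.017,-0.012,0.0],0.08],
  [0,[-0.034,-0.024,0.0],0.16],
  [0,[-0.05,-0.036,0.0],0.24],
  [0,[-0.067,-0.048,0.0],0.32],
  [0,[-0.084,-0.06,0.0],0.4],
  [0,[-0.1,-0.072,0.0],0.48],
  [0,[-0.117,-0.084,0.0],0.56],
  [0,[-0.134,-0.096,0.0],0.64],
  [0,[-0.151,-0.108,0.0],0.72],
  [0,[-0.167,-0.119,0.0],0.787],
  [0,[-0.167,-0.119,0.0],0.787],
  [0,[-0.167,-0.119,0.0],0.787],
])

```text
t: 7.12
tool_pos: [462.5, -218.1, 176.0]
orientation: [3.065, 0.678, -0.001]
ft_force: [-0.7, -0.1, -0.1]
opening: -0.001
```

Run:
```python
from h import *
f=shot('wrist','w7.png')
u=np.array([np.cos(np.radians(25)),np.sin(np.radians(25))]);c=np.array([617.4,-146.6])
plan([*(c-170*u),28],25)
```

```text
tcp [ 463.3 -217.8  176.3] yaw 25.01 tilt z [ 0.001  -0.0029 -1.    ] F [ 0.5 -0.1  1. ] open -0.005 t 7.1667
shift [-2.000e-04  1.000e-04  1.483e-01] turn 0.0003
```

View pics/w7.png

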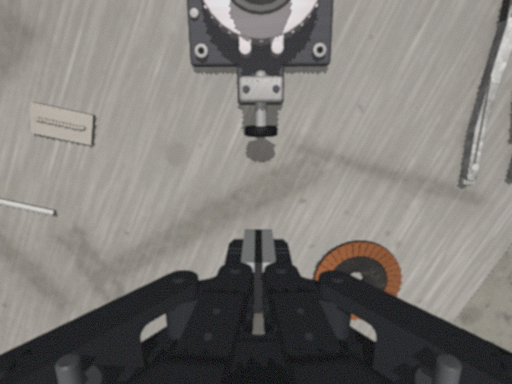

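The knob's outer edge is at (261,135). The ears at columns 246 and 277 are centred on the rod at 261, so the notch is aligned. I'll check the knob position next.

Run:
```python
from h import *
f=load('w7.png')
c=np.array([617.4,-146.6]);a=np.radians(25);u=np.array([np.cos(a),np.sin(a)]);n=np.array([-u[1],u[0]])
for nm,(p,q,z) in dict(face_low=(261,137,24),face_mid=(261,133,38),gbtop=(261,90,56),ear1=(246,46,48),ear2=(277,46,48)).items():
    P=onplane(f,p,q,z)[:2]-c; print(nm,P@u,P@n)
P=np.array(f['position'])[:2]-c;print('cam',P@u,P@n,f['position'][2])
```

```text
face_low -129.04327048428235 -2.362208494480417
face_mid -124.25713296996328 -2.180470338118496
gbtop -88.87747183520649 -1.8977127190609313
ear1 -55.0893176202096 10.027660254881765
ear2 -55.09965555228776 -14.709383314075353
cam -102.31576180356222 1.32473535820978 317.547144044954
```

Call:
move_arm([
  [0,[0.0,0.002,0.03],0],
  [0,[0.0,0.002,0.06],0],
  [0,[0.0,0.002,0.09],0],
  [0,[0.0,0.002,0.12],0],
  [0,[0.0,0.002,0.14],0],
  [0,[0.0,0.002,0.148],0],
  [0,[0.0,0.002,0.148],0],
  [0,[0.0,0.002,0.148],0],
])

```text
t: 7.83
tool_pos: [464.9, -219.8, 28.4]
orientation: [3.064, 0.682, 0.0]
ft_force: [1.2, 0.2, 0.4]
opening: -0.003
```

Run:
```python
from h import *
f=shot('wrist','w8.png')
u=np.array([np.cos(np.radians(25)),np.sin(np.radians(25))]);c=np.array([617.4,-146.6])-2*np.array([-u[1],u[0]])
plan([*(c-120*u),28],25)
```

```text
tcp [ 465.2 -220.2   29.2] yaw 25.07 tilt z [ 0.0024 -0.0038 -1.    ] F [-0.1 -0.4 -0.3] open 0.003 t 7.8833
shift [ 0.049  -0.0004  0.0012] turn 0.0013
```

View pics/w8.png

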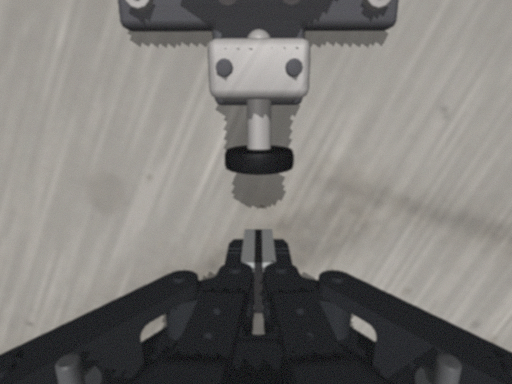

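The knob (259,160) is centred on the closed fingers (259,240). I'll push slowly.

Call:
move_arm([
  [0,[0.008,0.0,0.0],0],
  [0,[0.016,0.0,0.0],0],
  [0,[0.023,0.0,0.0],0],
  [0,[0.027,0.0,0.0],0],
  [0,[0.03,0.0,0.0],0],
  [0,[0.032,0.0,0.0],0],
  [0,[0.034,0.0,0.0],0],
  [0,[0.036,0.0,0.0],0],
  [0,[0.038,0.0,0.0],0],
  [0,[0.04,0.0,0.0],0],
  [0,[0.042,0.0,0.0],0],
  [0,[0.044,0.0,0.0],0],
  [0,[0.046,0.0,0.0],0],
  [0,[0.048,0.0,0.0],0],
  [0,[0.048,0.0,0.0],0],
])

```text
t: 9.13
tool_pos: [508.8, -199.7, 29.1]
orientation: [3.063, 0.681, 0.002]
ft_force: [-3.0, -0.8, 1.9]
opening: -0.003
```

Run:
```python
from h import *
f=shot('wrist','w9.png')
u=np.array([np.cos(np.radians(25)),np.sin(np.radians(25))]);c=np.array([617.4,-146.6])-2*np.array([-u[1],u[0]])
plan([*(c-120*u),28],25)
```

```text
tcp [ 508.8 -199.7   29.1] yaw 25.08 tilt z [ 0.0022 -0.0037 -1.    ] F [-2.  -0.3  2.3] open 0.001 t 9.1833
shift [ 0.0009 -0.0002  0.0011] turn 0.0014
```

View pics/w9.png

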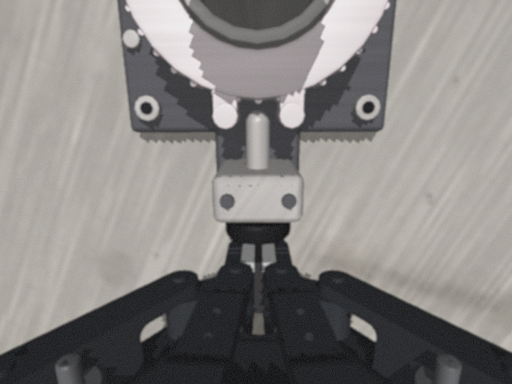

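The nose at (257,118) is between the ears (225 and 292), and the knob is almost at the block. I'll push in small steps until the stop shows in the force.

Call:
move_arm([
  [0,[0.001,0.0,0.0],0],
  [0,[0.002,0.0,0.0],0],
  [0,[0.003,0.0,0.0],0],
  [0,[0.003,0.0,0.0],0],
  [0,[0.003,0.0,0.0],0],
])

```text
t: 9.6
tool_pos: [508.8, -199.6, 29.1]
orientation: [3.063, 0.682, -0.006]
ft_force: [-14.7, -8.5, 8.0]
opening: 0.004
```

Run:
```python
from h import *
f=shot('wrist','w10.png')
u=np.array([np.cos(np.radians(25)),np.sin(np.radians(25))]);c=np.array([617.4,-146.6])-2*np.array([-u[1],u[0]])
plan([*(c-120*u),28],25)
im=f['img'][70:290,130:390,::-1]
cv2.imwrite('pics/wz10.png',cv2.resize(im,None,fx=2.7,fy=2.7,interpolation=cv2.INTER_CUBIC))
```

```text
tcp [ 508.8 -199.6   29.1] yaw 25.1 tilt z [-0.0029 -0.0043 -1.    ] F [-14.7  -7.6   8.2] open 0.003 t 9.65
shift [ 0.0008 -0.0001  0.0011] turn 0.0017
```

View pics/wz10.png

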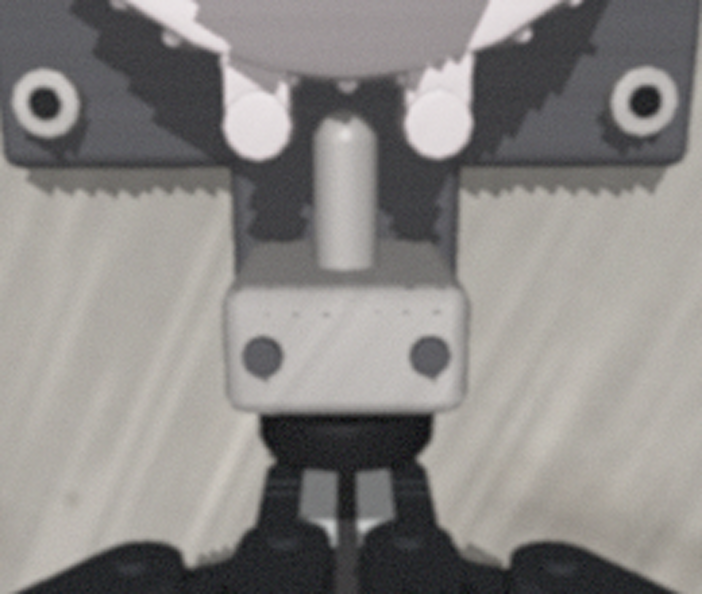

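The force rose to 17 N with no further motion, so the plunger is at its stop with the nose between the ears. I'll back off and lift.

Call:
move_arm([
  [0,[-0.003,0.0,0.0],0],
  [0,[-0.01,0.0,0.0],0],
  [0,[-0.025,0.0,0.0],0],
  [0,[-0.04,0.0,0.0],0],
  [0,[-0.04,0.0,-0.03],0],
  [0,[-0.04,0.0,-0.06],0],
  [0,[-0.04,0.0,-0.1],0],
  [0,[-0.04,0.0,-0.14],0],
  [0,[-0.04,0.0,-0.14],0],
  [0,[-0.04,0.0,-0.14],0],
])

```text
t: 10.48
tool_pos: [474.4, -216.6, 171.6]
orientation: [3.059, 0.681, 0.002]
ft_force: [-1.1, 0.2, -1.1]
opening: -0.001
```

Run:
```python
from h import *
f=shot('wrist','w11.png')
c=np.array([617.4,-146.6]);a=np.radians(25);u=np.array([np.cos(a),np.sin(a)])
plan([*(c-170*u),28],25)
t=shot('top','t11.png'); im=t['img'][95:195,260:345,::-1]; im2=t['img'][115:215,160:245,::-1]
i0=load('top0.png')['img'][115:215,160:245,::-1]
cv2.imwrite('pics/tz11.png',cv2.resize(np.hstack([im,im2,i0]),None,fx=3.1,fy=3.1,interpolation=cv2.INTER_CUBIC))
```

```text
tcp [ 473.3 -215.9  169.6] yaw 25.11 tilt z [-0.001 -0.005 -1.   ] F [-0.4  0.4 -0.5] open -0.001 t 10.5333
shift [-0.0097 -0.0025  0.1416] turn 0.0018
```

View pics/w11.png

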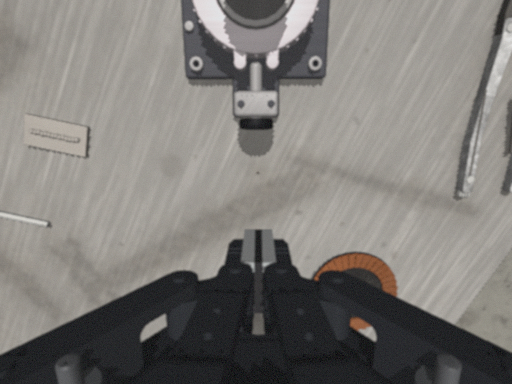

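View pics/tz11.png

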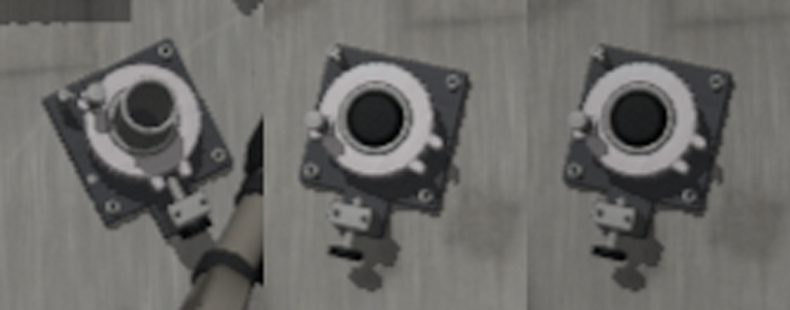

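The wrist view shows B's knob (256,124) against its block and the nose (256,65) between the ears at columns 239 and 273. The top view shows the stub upright, the lug at the post, and A unchanged from the start. The arm is clear of everything, so I'll hand in.

Run:
```python
from h import *
print(bot.hand_in())
```

```text
the job is handed in; nothing more can be done
None
```

Fixture B held the stub, and it is now locked. I caged its lug between the fingers and turned it about 66° clockwise to the index post. I then closed on the lug briefly to centre it, and pushed the plunger in with the shut fingers until it stopped at about 17 N with no further travel.

My last checks, at about 10.5 s, before handing in:
- **Collar and plunger:** the lug lines up with the post. The nose sits midway between the two ears and the knob is close against the guide block. I read the home position from the pictures and the force, as I had no direct joint reading.
- **Stub:** it stands upright in its cup.
- **Fixture A:** it looks the same as at the start, and I never touched it or the red look-alike.
- **Arm:** it is clear, with the tool 170 mm above the table and the wrist force near zero.

No check failed. The different views disagreed by 2 to 3 mm on the fixture's axis and the knob, so I shifted the push 2 mm sideways to match the nearer wrist picture. The hand-in gave no verdict.

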